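# Run the tool carriage round the bent rod of a sharpening jig

### The job

Pick up the tool carriage by its orange fin, thread its bore onto the free end of the sharpening jig's bent steel rod, and slide it round the bend, turning it as the rod turns, until it rests against the red stop collar; leave it hanging there upright and let go. The rod is not clamped at an exact angle: it may stand several degrees off, so feel your way and never force the carriage against the jig (keep it under 20 N); do not disturb the things lying round about.

Things in the scene. Friction and masses are not known exactly. Their poses are not given: they have to be found in the camera images.
- carriage: Loose tool carriage standing upright on the bench, 0.18 to 0.35 kg, 26 mm long (x) x 40 wide (50 over two brass screw heads) x 85 high: dark steel shoe (20 mm high), above it a brass octagonal sleeve (24.5 mm across, top at 44 mm), above that an orange grip fin. Origin: centre of the underside; z up. Both ends alike: it may go on either way round. The heavy shoe keeps it upright on the rod.
- bore (a point): Centre of the carriage's through bore, 32 mm above its underside; x along the bore. Bore 14.5 mm across the flats, 26 mm long.
- fin (a point): Middle of the orange grip fin, 36 mm above the bore axis: the fin is 26 mm along x, 12 mm thick along y, and reaches from 12 to 53 mm above the bore axis. A push at the fin against the stop or sideways also levers the bore on the rod: the forces at all contact points together (these are judged) come to about 4 times the push, so stop at 2 to 3 N.
- jig: Sharpening jig fixed to the bench: green base plate 170 x 175 x 14 mm centred at x +125, y -80 mm from the origin; above it a level, smooth steel rod, 10 mm diameter, axis 100 mm above the bench, held only at its far end by a post (18 mm diameter, top 12 mm above the rod axis). Origin: on the bench below the rod's free end; x: nominal direction of the rod there; y left, z up.
- mouth (a point): Rounded free end of the rod, on its axis. The true rod is the nominal course swung as a whole about the vertical through this point by an unmeasured angle of up to 8 degrees either way (22 mm sideways at the stop); it stays firmly so. Axes: those of the jig, not of the swung rod. Friction rod to carriage about 0.2.
- bend_center (a point): Centre of the rod's bend on the nominal course, at the rod's height, 40 mm along x and 90 mm to the right (-y) of the mouth. Nominal course of the axis from the mouth: 40 mm straight along the jig's x, then an arc of 90 mm radius to the right through 75 degrees, then 52 mm straight to the post.
- home_nominal (a point): Where the bore centre would be with the carriage touching the red stop collar (26 mm diameter, 12 mm long) if the rod lay on its nominal course: 174.8 mm along the rod from the mouth, 155.4 mm in a straight line. The true place is this point swung about the mouth with the rod.
- masking_tape: Bystander: roll of masking tape lying flat, 85 mm across, 19 mm high; origin at the centre of its underside.
- tape_measure: Bystander: yellow tape measure lying flat, 79 x 86 x 35 mm; origin at the centre of its underside.
- sanding_block: Bystander: cork sanding block, 62 x 100 x 32 mm; origin at the centre of its underside.
Not all that is in view belongs to the job. What is shaped like the carriage but blue or turquoise is not meant.

How it is judged:
By the outcome, as a careful person would: the job done as asked, in the order asked, and still so for the second after the job is handed in, with the robot touching nothing.
It also fails if it takes over 72 s, if anything falls off the work surface, if the arm or the gripper's body presses on something with over 40 N, if the wrist force passes 120 N, or if a joint passes its speed limit or range.

### The arm

A 6-joint arm with a two-finger parallel gripper is mounted at the origin on a cart in front of the work surface, level with it; the furniture and walls round the work are solid. World frame = base frame: x ahead of the robot, y to its left, z up, the work surface at z = 0. Lengths are in m, angles in rad, forces in N, time in s.
With the tool pointing down it reaches from about 0.4 to 0.825 m from the base axis. Payload 7 kg.
Tool frame: the origin (TCP) lies on the centre line of the jaws, within the pads' length; the fingertips stand 19 mm ahead of it and the grasp point (between the pads) is the TCP (bot.tcp_to_tips is the distance from the TCP to the fingertips, in m); z points along the fingers, y is the line along which they close (so a half turn about z gives the same grasp; the last joint's range is limited). The gripper opens to 88 mm and grips with 3 to 60 N. Pads are 19 mm wide; open, the fingers measure 130 mm over their backs; the gripper's body (78 mm by 193 mm) begins 47 mm behind the grasp point.
Start: joints at [1.481, 0.359, 0.012, 0, -1.224, -0.288], TCP at [0.249, 0.627, 0.246] pointing down, gripper open.
Joint ranges: [-3.07, 3.07], [-1.43, 2.12], [-1.02, 1.25], [-3.03, 1.67], [-3.05, -0], [-3.03, 3.03]. Speed limits (rad/s): [2.39, 2.39, 3.01, 3.14, 3.14, 3.14].

### API

Orientations are given as a unit quaternion [x, y, z, w].
In Python, from rig import bot gives the robot as it stands. Calls block until the motion is done:
- bot.move_to(position, orientation): joint-space move of the TCP to a pose.
- bot.line_to(position, velocity=0.15, rot=None): straight line of the TCP; rot=None keeps the orientation; velocity is the mean speed in m/s.
- bot.movej(angles): joint-space move.
- bot.open() and bot.grab(f_grip=None): open the fingers fully, or close them until they stop; f_grip is the grip in N (None keeps the last).
- bot.pause(seconds).
- bot.inverse_kinematics(position, orientation): joint angles nearest the present ones, or None.
- bot.grab_frame(name): name is "side" or "top" or "wrist"; returns (picture, depth): 420x560x3 uint8, red, green, blue; 420x560 float32, m along the optical axis (not along the pixel's ray), 0 where there is no reading.
- bot.get_calibration(name): a dict with "fx", "fy", "cx", "cy" (pixels), "extrinsics" (4x4, takes a point from world to camera coordinates). Camera axes: x right, y down, z forward; pixel columns grow to the right and rows downward; lengths in m; the calibration is good to about 2 mm. A picture is of the moment at which its call begins: read the wrist's pose just before it. get_calibration takes no time and is no camera call; for the wrist camera it gives the pose at the moment of the call.
A pose or a line that the arm cannot do raises bot.IKError and nothing moves.
- bot.job_done(): hands the job in; it is judged then, once.
Trained networks look in the newest picture that a camera, given by its name, has taken for a name from the list of things; names that differ only in an ending like _2 or _b are one class to them, and where a whole thing is asked for, a point or a joint stands for the part that bears it (a point fixed in the world has none). Each returns a list of dicts, best first, with "conf" (0 to 1); they miss things now and then, are a little off and sometimes report something else, mostly with a low value. They report only what shows in the picture. A call takes as long as a camera call. They do not tell look-alikes from the thing itself.
- bot.spot_in(camera, name): "location" ([x, y, z] in m, in world coordinates, good to about 4 mm: the middle of the surface that is visible of it).
Readings, each from a call of its own:
- bot.get_time_s(): time.
- bot.get_joints(): joint angles.
- bot.get_qvel(): joint speeds.
- bot.get_joint_efforts(): joint torques, N m.
- bot.get_tool_pos(): TCP position.
- bot.get_eef_rot(): TCP orientation.
- bot.get_contact_force(): force on the tool from outside, world axes, zero at the start.
- bot.get_wrist_torque(): the same for the moment, N m.
- bot.get_finger_gap(): finger opening in m.
- bot.get_grip_force(): force on a finger pad.
Only numpy, scipy, OpenCV 4.12 (cv2) and the standard library are available. Lean on these libraries where they do the work, as an engineer would, in place of code of your own. Each camera call takes 0.05 s, during which the arm holds its last target. There are 200 camera calls.

## Working session

There is one attempt and no reset: what is moved stays moved. The work goes in short steps, each a Python script; the robot and the scene stay as the last script left them, time stands still between calls to the robot, and variables do not carry over. Pictures are saved under pics/ and viewed, at most 10 in all, crops included, and the job is handed in when it is done.

```bash
ls; mkdir -p pics; cat > h.py <<'E'
from rig import bot
import numpy as np, cv2
def snap(cam,fn=None):
    c=bot.get_calibration(cam); p,d=bot.grab_frame(cam)
    if fn: cv2.imwrite('pics/'+fn,cv2.cvtColor(p,cv2.COLOR_RGB2BGR))
    return p,d,c
def world(d,c,mask):
    v,u=np.nonzero(mask&(d>0)); z=d[v,u]
    P=np.c_[(u-c['cx'])*z/c['fx'],(v-c['cy'])*z/c['fy'],z]
    E=np.array(c['extrinsics']); return (P-E[:3,3])@E[:3,:3]
def pix(c,X):
    E=np.array(c['extrinsics']); p=E[:3,:3]@np.array(X)+E[:3,3]
    return [round(c['fx']*p[0]/p[2]+c['cx']),round(c['fy']*p[1]/p[2]+c['cy'])]
E
python3 - <<'E'
from h import *
for cam in ['side','top']:
    p,d,c=snap(cam,cam+'1.png')
    E=np.array(c['extrinsics']); print(cam,'campos',(-E[:3,:3].T@E[:3,3]).round(3))
    for n in ['carriage','fin','bore','jig','mouth','masking_tape','tape_measure','sanding_block']:
        for r in bot.spot_in(cam,n): print(n,round(r['conf'],2),np.round(r['location'],3),pix(c,r['location']))
print(bot.get_time_s(),bot.get_eef_rot(),bot.get_contact_force())
E
```

```text
pics
side campos [ 0.349 -0.495  0.69 ]
carriage 0.9 [0.538 0.1   0.038] [291, 258]
carriage 0.8 [0.518 0.023 0.039] [293, 287]
carriage 0.62 [ 0.514 -0.088  0.042] [310, 332]
carriage 0.61 [ 0.588 -0.099  0.036] [349, 329]
fin 0.84 [ 0.586 -0.106  0.041] [350, 330]
fin 0.74 [0.517 0.021 0.043] [293, 287]
fin 0.68 [0.54  0.099 0.034] [292, 260]
fin 0.59 [ 0.515 -0.087  0.044] [310, 331]
bore 0.91 [0.517 0.025 0.042] [292, 285]
bore 0.89 [ 0.591 -0.106  0.036] [353, 331]
bore 0.72 [ 0.514 -0.086  0.042] [309, 331]
bore 0.57 [0.536 0.1   0.038] [290, 259]
jig 0.93 [0.556 0.24  0.01 ] [281, 225]
mouth 0.77 [0.56  0.238 0.014] [282, 224]
masking_tape 0.89 [0.661 0.059 0.018] [350, 266]
masking_tape 0.45 [ 0.51  -0.089  0.042] [308, 333]
masking_tape 0.35 [0.543 0.497 0.038] [250, 162]
tape_measure 0.79 [0.54  0.496 0.034] [250, 164]
sanding_block 0.68 [0.406 0.48  0.034] [204, 175]
top campos [0.281 0.197 1.358]
carriage 0.69 [0.514 0.03  0.032] [345, 236]
carriage 0.6 [ 0.52  -0.075  0.037] [385, 235]
carriage 0.58 [ 0.589 -0.093  0.039] [393, 210]
carriage 0.44 [0.535 0.111 0.04 ] [314, 226]
fin 0.78 [ 0.589 -0.095  0.038] [394, 210]
fin 0.65 [ 0.516 -0.079  0.04 ] [387, 237]
fin 0.63 [0.533 0.112 0.042] [314, 227]
fin 0.6 [0.516 0.032 0.024] [344, 236]
bore 0.64 [0.533 0.11  0.041] [315, 227]
bore 0.61 [0.513 0.032 0.033] [344, 236]
bore 0.57 [ 0.512 -0.077  0.041] [387, 238]
bore 0.54 [0.564 0.26  0.018] [258, 214]
bore 0.47 [ 0.588 -0.101  0.037] [396, 210]
jig 0.79 [0.555 0.257 0.013] [259, 218]
mouth 0.9 [0.562 0.26  0.015] [258, 215]
tape_measure 0.68 [0.542 0.509 0.033] [163, 217]
sanding_block 0.94 [0.408 0.493 0.034] [164, 268]
sanding_block 0.57 [0.66  0.064 0.021] [333, 183]
sanding_block 0.19 [ 0.516 -0.077  0.037] [386, 237]
0.9 [ 9.82210934e-01 -1.87780938e-01 -4.93342599e-07 -2.05266636e-06] [-1.18324262  0.42949954  0.86590217]
```

```bash
python3 - <<'E'
import cv2,numpy as np
a=cv2.imread('pics/side1.png')[130:370,170:410]; b=cv2.imread('pics/top1.png')[150:310,140:440]
a=cv2.resize(a,(400,400),interpolation=3); a=cv2.resize(a,(400,400))
cv2.imwrite('pics/a.png',cv2.resize(cv2.imread('pics/side1.png')[130:370,170:410],(600,600),interpolation=2))
cv2.imwrite('pics/b.png',cv2.resize(b,(800,427),interpolation=2))
E
```

```text
(no output)
```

View pics/a.png

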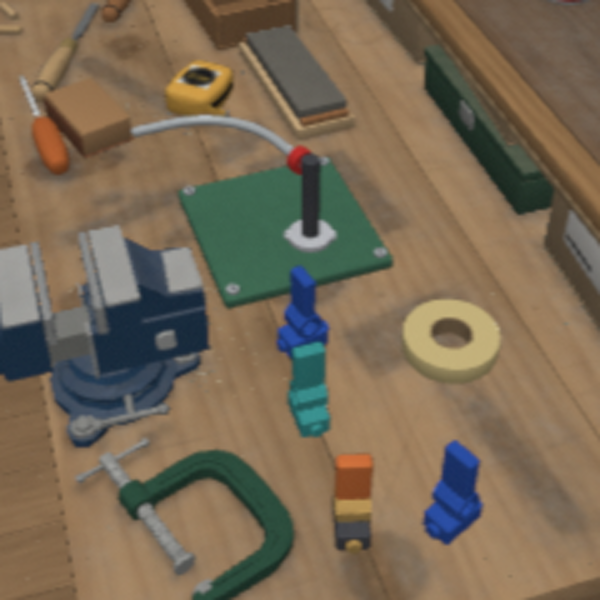

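View pics/b.png

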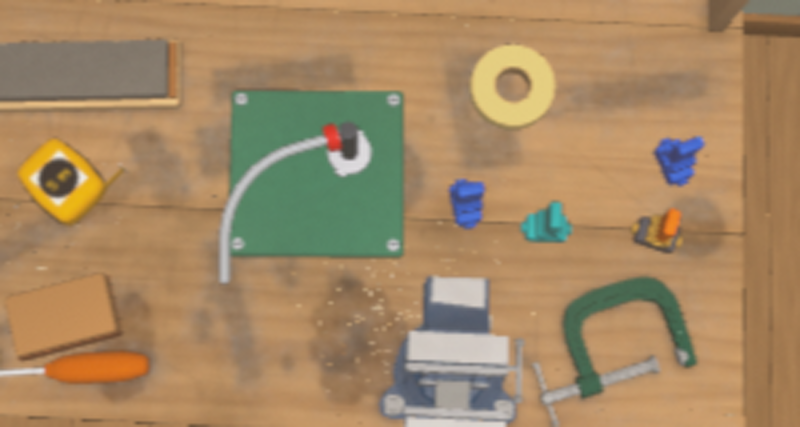

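Candidates (top image px): orange/brass/steel carriage (387,237), turquoise (345,236), blue (314,227), blue (393,210). I choose the orange one at (387,237). The rod runs from its free end at about (224,255) toward +x, then bends toward -y to the red collar. Next are close wrist views of both.

```bash
cat >> h.py <<'E'
from scipy.spatial.transform import Rotation as R
def down(yaw):  # tool z down, tool x at world yaw; tool y (closing) at yaw-90
    return (R.from_euler('z',yaw)*R.from_euler('x',np.pi)).as_quat()
def campos(c):
    E=np.array(c['extrinsics']); return -E[:3,:3].T@E[:3,3]
E
python3 - <<'E'
from h import *
c=bot.get_calibration('wrist'); t=bot.get_tool_pos(); print(t,campos(c)-t,np.array(c['extrinsics'])[:3,:3].round(2).tolist(),c['fx'])
q=np.array(bot.get_eef_rot()); M=R.from_quat(q).as_matrix(); print('cam in tool',M.T@(campos(c)-t), 'yaw x',np.arctan2(M[1,0],M[0,0]))
off=M.T@(campos(c)-t)
def look(xy,h,yaw,fn):
    o=R.from_quat(down(yaw)).as_matrix()@off
    bot.move_to([xy[0]-o[0],xy[1]-o[1],h],down(yaw))
    p,d,c=snap('wrist',fn); np.savez(fn[:-4],p=p,d=d,E=c['extrinsics'],k=[c['fx'],c['fy'],c['cx'],c['cy']])
    return p,d,c
yaw=np.arctan2(M[1,0],M[0,0])
for xy,h,y,fn in [((0.50,0.28),0.33,yaw,'w1.png'),((0.515,-0.08),0.22,yaw,'w2.png')]:
    try:
        look(xy,h,y,fn); print(fn,bot.get_tool_pos(),bot.get_joints(),bot.get_time_s(),bot.get_contact_force())
    except bot.IKError as e: print(fn,e)
E
```

```text
[0.24900351 0.62737097 0.24556151] [ 0.06468645 -0.02614608  0.13846283] [[-0.37, -0.93, -0.0], [-0.9, 0.36, 0.26], [-0.24, 0.1, -0.97]] 377.49078417112844
cam in tool [ 0.0697691   0.00044004 -0.13846296] yaw x -0.37780480912520453
w1.png [0.43502879 0.30707048 0.32941096] [ 9.83021971e-01  7.77799442e-02 -1.62002853e-01 -1.51451164e-04
 -1.33187605e+00  2.11013761e-01] 2.3667 [ 0.30295826  0.49161893 -0.95007844]
w2.png [ 0.45101977 -0.05297873  0.22035373] [ 3.19232581e-01  6.30225878e-03 -4.90647650e-01  1.55969119e-04
 -1.07307499e+00  8.74897832e-01] 3.825 [ 0.27814461 -0.07219138 -0.3597001 ]
```

View pics/w1.png

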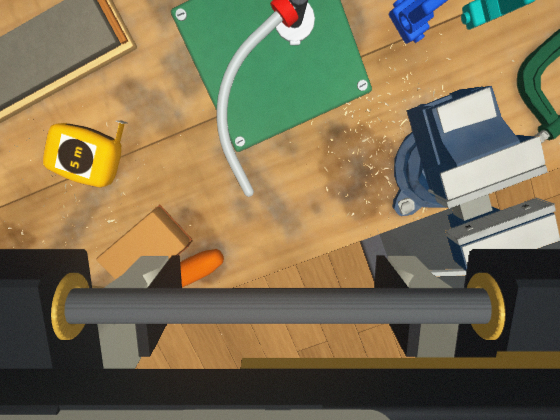

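View pics/w2.png

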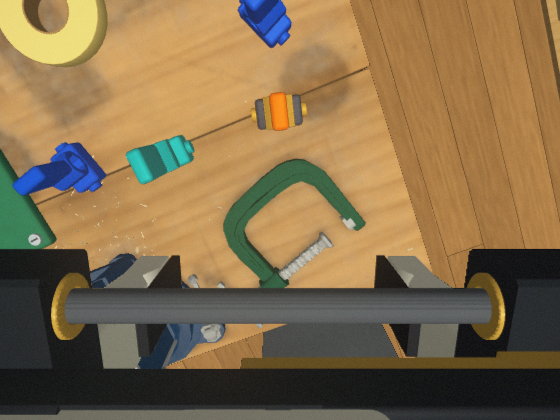

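The wrist view w1 shows the rod, with its mouth at (250,192) and the collar at (290,10). In w2 the orange carriage stands at (279,111), its bore roughly along the image vertical. Now I fit both from depth.

```bash
cat > rod.py <<'E'
import numpy as np
from scipy.optimize import least_squares
def rod(s):  # nominal course, local frame: point, heading
    s=np.asarray(s,float); a=np.clip((s-.04)/.09,0,np.radians(75)); e=np.maximum(s-.04-.09*np.radians(75),0)
    x=np.minimum(s,.04)+.09*np.sin(a)+e*np.cos(a); y=-.09*(1-np.cos(a))-e*np.sin(a)
    return np.stack([x,y],-1),-a
def course(s,m,th):
    p,h=rod(s); c,k=np.cos(th),np.sin(th)
    return p@np.array([[c,k],[-k,c]])+np.asarray(m)[:2],h+th
E
python3 - <<'E'
from h import *; from rod import *
from scipy.spatial import cKDTree
def load(fn):
    z=np.load(fn); k=z['k']; return z['p'],z['d'],dict(fx=k[0],fy=k[1],cx=k[2],cy=k[3],extrinsics=z['E'])
w1=load('w1.npz'); w2=load('w2.npz')
fits=[('w1',)+w1]
for cam in ['top','side']: fits.append((cam,)+snap(cam))
for n,p,d,c in fits:
    m=np.ones(d.shape,bool); 
    if n=='w1': m[240:]=False
    P=world(d,c,m)
    hsv=cv2.cvtColor(p,cv2.COLOR_RGB2HSV); v,u=np.nonzero(m&(d>0)); S=hsv[v,u,1]
    k=(P[:,2]>.085)&(P[:,2]<.113)&(P[:,0]>.38)&(P[:,0]<.62)&(P[:,1]>.2)&(P[:,1]<.42)&(S<70)&(p[v,u].mean(1)>90)
    Q=P[k]; s=np.linspace(0,.17,350)
    def res(a):
        C=course(s,a[:2],a[2])[0]; dd,i=cKDTree(C).query(Q[:,:2]); return dd
    # 2-D distance to the centre line
    best=min((least_squares(res,[x0,.34,t],loss='soft_l1',f_scale=.003) for x0 in(.42,.45) for t in(-.1,.1)),key=lambda r:r.cost)
    print(n,k.sum(),best.x.round(4),np.degrees(best.x[2]).round(2),'rms',np.sqrt(np.mean(best.fun**2)).round(4),'z top',np.percentile(Q[:,2],[50,90,95]).round(4),'xmin',Q[:,0].min().round(4))
    r=bot.spot_in(n,'mouth') if n!='w1' else None
    # plate
    G=P[(P[:,2]>.009)&(P[:,2]<.02)&(hsv[v,u,0]>60)&(hsv[v,u,0]<95)&(S>90)&(P[:,1]>.1)&(P[:,1]<.4)]
    (cx,cy),(w,h),a=cv2.minAreaRect(G[:,:2].astype(np.float32)*1000); print('  plate',cx,cy,w,h,a)
p,d,c=w2; hsv=cv2.cvtColor(p,cv2.COLOR_RGB2HSV)
m=(hsv[...,0]<12)&(hsv[...,1]>180)&(hsv[...,2]>120); m[200:]=False
P=world(d,c,m); P=P[(P[:,2]>.045)&(np.hypot(P[:,0]-.515,P[:,1]+.08)<.05)]; T=P[P[:,2]>P[:,2].max()-.006]
r=cv2.minAreaRect(T[:,:2].astype(np.float32)*1000); print('fin top',len(T),r,np.percentile(P[:,2],[5,50,95]))
v,u=np.nonzero(m); print('pix',u.mean(),v.mean())
# whole carriage (incl. screws)
P=world(d,c,np.arange(420)[:,None]*np.ones((1,560))<200); K=P[(P[:,2]>.006)&(np.hypot(P[:,0]-T[:,0].mean(),P[:,1]-T[:,1].mean())<.04)]
print('carriage',cv2.minAreaRect(K[:,:2].astype(np.float32)*1000))
# vise height etc.
pt,dt,ct=fits[1][1:]; P=world(dt,ct,dt>0)
for nm,b in dict(vise=(.3,.5,0,.2),clamp=(.38,.5,-.15,-.02),blue=(.56,.62,-.15,-.06)).items():
    k=(P[:,0]>b[0])&(P[:,0]<b[1])&(P[:,1]>b[2])&(P[:,1]<b[3]); print(nm,np.percentile(P[k,2],99.5))
E
```

```text
w1 2264 [ 0.4468  0.3372 -0.0372] -2.13 rms 0.0045 z top [0.1035 0.1049 0.1053] xmin 0.4368
  plate 564.5408935546875 259.95947265625 168.30628967285156 173.4277801513672 2.3707661628723145
top 326 [ 0.4569  0.3365 -0.1169] -6.7 rms 0.0078 z top [0.1028 0.1079 0.1092] xmin 0.44
  plate 549.9432373046875 256.7651672363281 131.85537719726562 161.04762268066406 3.0405943393707275
side 56 [ 0.4439  0.3331 -0.0522] -2.99 rms 0.0092 z top [0.1028 0.1057 0.1079] xmin 0.4399
  plate 564.5650024414062 250.88253784179688 165.4542694091797 160.13023376464844 1.6435450315475464
fin top 1 ((530.068359375, -81.2784423828125), (0.0, 0.0), 0.0) [0.08212247 0.08212247 0.08212247]
pix 273.0 93.0
carriage ((517.2138061523438, -80.37871551513672), (48.80418395996094, 25.959890365600586), 74.99532318115234)
vise 0.6845572215498794
clamp 0.6452407109862524
blue 0.01789327347634701
```

```bash
cat > fit.py <<'E'
from h import *; from rod import *
from scipy.spatial import cKDTree
def load(fn):
    z=np.load(fn); k=z['k']; return z['p'],z['d'],dict(fx=k[0],fy=k[1],cx=k[2],cy=k[3],extrinsics=z['E'])
def fitrod(p,d,c,x0=(.4365,.3347,0.03),rows=240,zr=(.09,.112)):
    m=np.ones(d.shape,bool); m[rows:]=False
    P=world(d,c,m); v,u=np.nonzero(m&(d>0)); S=cv2.cvtColor(p,cv2.COLOR_RGB2HSV)[v,u,1]
    Q=P[(P[:,2]>zr[0])&(P[:,2]<zr[1])&(S<70)&(p[v,u].mean(1)>90)][:,:2]
    s=np.linspace(0,.162,330); a=np.array(x0)
    for tol in(.025,.015,.009,.0075):
        k=cKDTree(course(s,a[:2],a[2])[0]).query(Q)[0]<tol; q=Q[k]; t=cKDTree(q)
        def res(a):
            C,h=course(s,a[:2],a[2]); n=np.c_[-np.sin(h),np.cos(h)]; i=cKDTree(C).query(q)[1]
            off=((q-C[i])*n[i]).sum(1)
            tip=((q-C[0])*[np.cos(h[0]),np.sin(h[0])]).sum(1).min()
            return np.r_[off,tip*np.sqrt(len(q))*.3]
        a=least_squares(res,a,x_scale=[.01,.01,.1]).x
    r=res(a)[:-1]; C,_=course(s,a[:2],a[2]); i=cKDTree(C).query(q)[1]
    b=[np.round((r[(s[i]>=l)&(s[i]<l+.027)].mean())*1e3,2) for l in np.arange(0,.16,.027)]
    return a,len(q),np.sqrt((r**2).mean()),b
E
python3 - <<'E'
from fit import *
w1=load('w1.npz'); w2=load('w2.npz')
for x0 in((.4365,.3347,.1),(.4365,.3347,-.1)): a,n,r,b=fitrod(*w1,x0=x0); print('w1',a.round(4),np.degrees(a[2]).round(2),n,r.round(4),b)
p,d,c=snap('top'); a,n,r,b=fitrod(p,d,c,rows=420,zr=(.085,.115)); print('top',a.round(4),np.degrees(a[2]).round(2),n,r.round(4),b)
p,d,c=w2; hsv=cv2.cvtColor(p,cv2.COLOR_RGB2HSV)
m=(hsv[...,0]<17)&(hsv[...,1]>170); m[200:]=False
P=world(d,c,m); P=P[(P[:,2]>.04)&(np.hypot(P[:,0]-.515,P[:,1]+.08)<.05)]; T=P[P[:,2]>.078]
print('fin',len(T),cv2.minAreaRect(T[:,:2].astype(np.float32)*1000),np.percentile(P[:,2],[5,50,95,99]),p[111,279])
ps,ds,cs=snap('side'); h=cv2.cvtColor(ps,cv2.COLOR_RGB2HSV); m=(h[...,0]<17)&(h[...,1]>170); P=world(ds,cs,m); P=P[(P[:,2]>.03)&(np.hypot(P[:,0]-.515,P[:,1]+.08)<.05)]; print('side fin',P.mean(0),P.max(0))
x,y,w,hh=230,60,100,100
cv2.imwrite('pics/crop.png',cv2.resize(cv2.cvtColor(p[y:y+hh,x:x+w],cv2.COLOR_RGB2BGR),(500,500),interpolation=2))
E
```

```text
w1 [0.4368 0.3346 0.0631] 3.61 1977 0.0028 [np.float64(-0.2), np.float64(0.0), np.float64(0.12), np.float64(0.13), np.float64(0.01), np.float64(-0.14)]
w1 [0.4368 0.3346 0.0631] 3.61 1977 0.0028 [np.float64(-0.2), np.float64(0.0), np.float64(0.12), np.float64(0.13), np.float64(0.01), np.float64(-0.14)]
top [0.4394 0.3331 0.0555] 3.18 270 0.0028 [np.float64(-0.4), np.float64(0.01), np.float64(0.5), np.float64(0.02), np.float64(-0.12), np.float64(-0.18)]
fin 622 ((517.2527465820312, -80.34884643554688), (11.980929374694824, 25.905197143554688), 74.85991668701172) [0.08187572 0.08418819 0.0854566  0.08596166] [250 144  30]
side fin [ 0.51694458 -0.08427024  0.07124282] [ 0.52881983 -0.0741333   0.08729961]
```

View pics/crop.png

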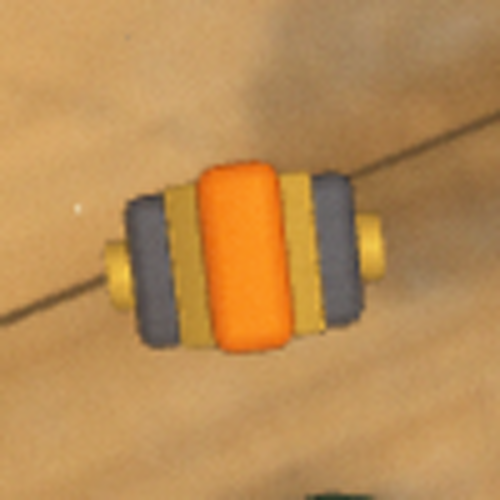

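The crop confirms the orange fin with its brass sleeve and steel shoe. The rod fit is tight, with a swing of about 3.6° relative to world. I take a second rod view with the wrist turned by half a turn to cancel any camera offset, then pick.

```bash
python3 - <<'E'
from fit import *
off=np.array([.0698,.0004,0])
yaw=-.378+np.pi
o=R.from_quat(down(yaw)).as_matrix()@off
bot.move_to([.5-o[0],.28-o[1],.33],down(yaw)); bot.pause(.2)
p,d,c=snap('wrist','w3.png'); print(bot.get_joints())
np.savez('w3',p=p,d=d,E=c['extrinsics'],k=[c['fx'],c['fy'],c['cx'],c['cy']])
for x0 in((.4365,.3347,.06),(.4365,.3347,-.1)): a,n,r,b=fitrod(p,d,c,x0=x0); print('w3',a.round(4),np.degrees(a[2]).round(2),n,r.round(4),b)
P=world(d,c,np.ones_like(d,bool)); P=P[(P[:,2]>.09)&(P[:,2]<.112)]; print('z',np.percentile(P[:,2],[50,95]))
y=np.radians(-15.14)
bot.move_to([.5172,-.0803,.16],down(y)); bot.open(); bot.pause(.2); print(bot.get_contact_force(),bot.get_wrist_torque())
bot.line_to([.5172,-.0803,.070],.12)
print('down',bot.get_contact_force()); bot.grab(30); print('gap',bot.get_finger_gap(),bot.get_grip_force(),bot.get_tool_pos(),bot.get_joints(),bot.get_time_s())
E
```

```text
[ 7.37287946e-01  2.26473494e-01  1.79668498e-02 -8.88285228e-06
 -1.36228331e+00 -2.68610577e+00]
w3 [0.4369 0.3345 0.0617] 3.54 1958 0.0028 [np.float64(-0.12), np.float64(0.0), np.float64(0.13), np.float64(0.07), np.float64(0.01), np.float64(-0.15)]
w3 [0.4369 0.3345 0.0617] 3.54 1958 0.0028 [np.float64(-0.12), np.float64(0.0), np.float64(0.13), np.float64(0.07), np.float64(0.01), np.float64(-0.15)]
z [0.10598343 0.11163791]
[ 0.29048821  0.25812224 -0.31264993] [-0.00464412 -0.00823982  0.02159902]
down [-0.18601232  0.31422329  0.14182344]
gap 0.011609752392288935 29.998423755168915 [ 0.51719421 -0.08027784  0.06997943] [ 2.21209886e-01  2.98683652e-01 -5.39787909e-01 -2.64961651e-06
 -7.32361302e-01  1.08540007e+00] 12.9917
```

```bash
cat > go.py <<'E'
from h import *; from rod import *
M=(.43685,.33455); TH=.0624; Z=.138
def pose(s,lat=0,dz=0):
    p,h=course(s,M,TH); 
    if s>=.04: lat=lat-.00047
    elif s>.027: lat=lat-.00047*(s-.027)/.013
    if s<0: p=np.array(M)+s*np.array([np.cos(TH),np.sin(TH)])
    return [p[0]-np.sin(h)*lat,p[1]+np.cos(h)*lat,Z+dz],down(float(h)),float(h)
def force(n=4):
    return np.mean([bot.get_contact_force() for _ in range(n)],0)
def local(F,h):
    return np.round([F[0]*np.cos(h)+F[1]*np.sin(h),-F[0]*np.sin(h)+F[1]*np.cos(h),F[2]],2)
E
python3 - <<'E'
from go import *
for s in(-.05,0,.04,.1,.17): assert bot.inverse_kinematics(*pose(s)[:2]) is not None
p,q,h=pose(-.05)
bot.line_to([.5172,-.0803,.25],.2); print('gap',bot.get_finger_gap())
bot.move_to([p[0],p[1],.22],q); bot.line_to(p,.12); bot.pause(.3)
t=bot.get_time_s(); F0=np.mean([(bot.pause(.03),bot.get_contact_force())[1] for _ in range(10)],0); T0=bot.get_wrist_torque()
np.save('F0',F0); print('F0',F0,T0,bot.get_time_s()-t,np.array(bot.get_tool_pos())-p,bot.get_time_s())
snap('side','s2.png')
a=cv2.imread('pics/s2.png'); u,v=pix(bot.get_calibration('side'),[p[0]+.03,p[1],.1]); cv2.imwrite('pics/s2c.png',cv2.resize(a[v-70:v+70,u-90:u+90],(720,560),interpolation=2))
E
```

```text
gap 0.01174078712096533
F0 [-0.23469735  0.06843597 -2.8539252 ] [-0.0662277  -0.0109823  -0.06024938] 0.33330000000000126 [-1.12423094e-05  1.33133479e-06  2.24758977e-05] 17.1
```

View pics/s2c.png

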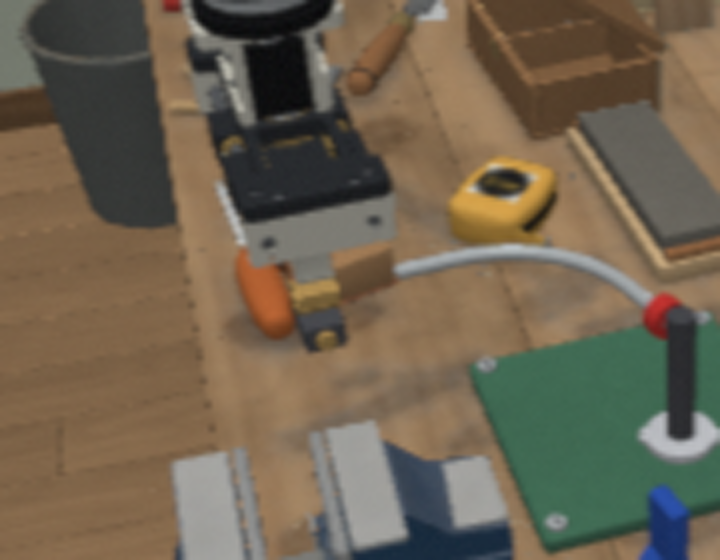

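The carriage is held upright, with the rod's free end in front of the bore. Threading on in small steps, with a force check at each.

```bash
cat >> go.py <<'E'
F0=np.load('F0.npy') if __import__('os').path.exists('F0.npy') else 0
def run(s0,s1,ds=.005,v=.04,lim=2.2,lat=0,dz=0):
    out=[]
    for s in np.append(np.arange(s0+ds,s1-1e-6,ds),s1):
        p,q,h=pose(s,lat,dz); bot.line_to(p,v,rot=q); F=local(force()-F0,h); out.append((round(s*1e3,1),*F))
        if np.abs(F).max()>lim: print('STOP'); break
    for o in out: print(*o)
    print('t',bot.get_time_s(),'gap',bot.get_finger_gap(),'T',np.round(np.array(bot.get_wrist_torque()),3)); return s
E
python3 - <<'E'
from go import *
run(-.05,-.018,ds=.016,v=.08); run(-.018,.035,v=.04)
E
```

```text
-34.0 0.7 0.43 0.18
-18.0 -0.49 0.39 0.19
t 17.85 gap 0.011908647159261373 T [-0.101 -0.007  0.018]
-13.0 -0.21 0.17 -0.52
-8.0 -0.29 -0.29 -0.34
-3.0 0.3 1.26 -0.72
2.0 -0.42 -0.43 0.04
7.0 0.57 -0.1 -0.73
12.0 -0.33 0.15 -0.09
17.0 -0.2 -0.04 0.49
22.0 0.33 -0.32 0.03
27.0 0.2 -0.72 -0.58
32.0 -0.03 0.41 0.21
35.0 -0.26 0.11 -0.49
t 20.85 gap 0.012203699454437276 T [-0.037  0.041  0.011]
```

```bash
python3 - <<'E'
from go import *
run(.035,.100,ds=.004,v=.03)
E
```

```text
39.0 0.04 -0.02 -0.53
43.0 0.3 0.39 -0.7
47.0 -0.64 0.24 -0.23
51.0 0.37 -0.3 -0.37
55.0 0.48 0.8 -0.26
59.0 0.5 -0.93 1.4
63.0 0.49 -0.21 -0.14
67.0 -0.19 0.38 -0.91
71.0 -0.04 -0.59 0.18
75.0 0.41 -0.19 -0.2
79.0 -0.08 -0.64 -0.3
83.0 -0.44 0.62 -0.97
87.0 -0.1 -0.33 0.4
91.0 0.22 -0.06 -0.11
95.0 0.9 -0.54 -0.52
99.0 0.36 0.04 0.5
100.0 0.68 0.8 -0.07
t 25.6333 gap 0.011914558374134672 T [ 0.     0.028 -0.059]
```

```bash
python3 - <<'E'
from go import *
run(.100,.168,ds=.005,v=.03)
E
```

```text
105.0 -0.27 0.1 -0.06
110.0 0.29 0.13 0.3
115.0 0.03 -0.68 -0.09
120.0 0.55 -0.24 0.31
125.0 -0.92 0.12 -0.81
130.0 -0.31 0.15 -0.04
135.0 0.56 0.39 -0.25
140.0 0.16 0.89 0.2
145.0 -0.09 1.31 0.34
150.0 -0.89 -0.36 -0.36
155.0 0.08 0.13 0.05
160.0 0.08 0.34 -0.07
165.0 0.26 -0.39 -0.17
168.0 0.04 0.06 -0.6
t 30.0 gap 0.01196537239692353 T [ 0.067 -0.027  0.002]
```

```bash
python3 - <<'E'
from go import *
def avg(n=8):
    return np.mean([(bot.pause(.02),bot.get_contact_force())[1] for _ in range(n)],0)
s=.168; h=pose(s)[2]; lat=.00047
b=local(avg(10)-F0,h); print('base',b)
dz=0
for k in range(7):
    dz=-.0004*(k+1); bot.line_to(pose(s,lat,dz)[0],.01); F=local(avg(5)-F0,h)-b; print('dz',dz,F)
    if F[2]>.9: break
b=local(avg(10)-F0,h)
for k in range(30):
    s+=.0005; bot.line_to(pose(s,lat,dz)[0],.01); F=local(avg(5)-F0,h)-b; print('s',round(s*1e3,1),F.round(2))
    if F[0]<-.9:
        F=local(avg(10)-F0,h)-b; print('again',F)
        if F[0]<-.8: break
print(s,dz,bot.get_time_s(),bot.get_tool_pos(),bot.get_finger_gap())
snap('side','s3.png'); snap('top','t3.png')
E
```

```text
base [0.13 0.06 0.04]
dz -0.0004 [ 0.11 -0.21  0.04]
dz -0.0008 [ 0.39  0.19 -0.32]
dz -0.0012000000000000001 [ 0.14  0.09 -0.16]
dz -0.0016 [ 0.19 -0.03  0.06]
dz -0.002 [0.31 0.49 0.15]
dz -0.0024000000000000002 [0.01 1.46 0.73]
dz -0.0028 [0.11 1.1  4.48]
s 168.5 [-2.15  0.    2.24]
again [-2.61  0.02  2.76]
0.1685 -0.0028 33.1667 [0.57138738 0.26615024 0.1356197 ] 0.012024600182649938
```

The rod is reached at 2.4 mm below centre, which fits the expected clearance. I raise to unload, then feel for the collar.

```bash
python3 - <<'E'
from go import *
def avg(n=8):
    return np.mean([(bot.pause(.02),bot.get_contact_force())[1] for _ in range(n)],0)
s=.1685; h=pose(s)[2]; lat=.00047; dz=-.0015
bot.line_to(pose(s,lat,dz)[0],.01)
b=local(avg(10)-F0,h); print('base',b)
for k in range(24):
    s+=.0005; bot.line_to(pose(s,lat,dz)[0],.01); F=local(avg(5)-F0,h)-b; print('s',round(s*1e3,1),F.round(2))
    if F[0]<-.9:
        F=local(avg(10)-F0,h)-b; print('again',F)
        if F[0]<-.8: break
print(s,dz,bot.get_time_s(),bot.get_tool_pos(),bot.get_finger_gap())
u,v=pix(bot.get_calibration('side'),[.555,.23,.1])
p=snap('side')[0]; cv2.imwrite('pics/s4.png',cv2.resize(cv2.cvtColor(p[v-60:v+50,u-70:u+70],cv2.COLOR_RGB2BGR),(700,550),interpolation=2))
E
```

```text
base [-0.5   2.53  2.63]
s 169.0 [ 0.33  0.44 -1.53]
s 169.5 [ 0.47 -1.05 -1.56]
s 170.0 [ 0.55 -1.56 -1.68]
s 170.5 [ 0.87 -1.96 -2.43]
s 171.0 [ 0.78 -2.05 -2.48]
s 171.5 [ 0.7  -2.64 -2.9 ]
s 172.0 [ 0.5  -1.99 -2.65]
s 172.5 [ 0.99 -1.94 -2.96]
s 173.0 [-1.06 -2.82 -2.69]
again [-1.61 -2.92 -2.52]
0.17300000000000001 -0.0015 36.8833 [0.57248595 0.26166331 0.13648954] 0.011821766302767177
```

View pics/s4.png

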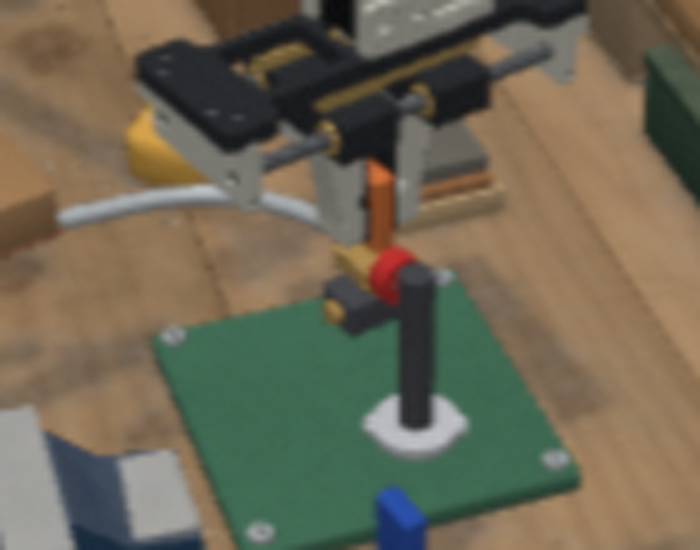

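The sleeve rests against the red collar in the picture, at (375,270), with about 2 N of push. I lower slightly, release, retreat upward and check.

```bash
python3 - <<'E'
from go import *
s=.173; lat=.00047; h=pose(s)[2]
bot.line_to(pose(s,lat,-.0021)[0],.01); bot.pause(.1); print(local(force()-F0,h))
bot.open(); bot.pause(.2); print('open',bot.get_finger_gap(),bot.get_contact_force())
p=pose(s,lat)[0]; bot.line_to([p[0],p[1],.20],.08)
off=np.array([.0698,.0004,0]); yaw=h; o=R.from_quat(down(yaw)).as_matrix()@off
bot.line_to([p[0]-o[0],p[1]-o[1],.27],.15); bot.pause(.3)
pw,d,c=snap('wrist','w5.png'); 
hsv=cv2.cvtColor(pw,cv2.COLOR_RGB2HSV); m=(hsv[...,0]<17)&(hsv[...,1]>170); m[240:]=False
P=world(d,c,m); 
for lo,hi,n in((.145,.16,'fin top'),):
    T=P[(P[:,2]>lo)&(P[:,2]<hi)]; print(n,len(T),cv2.minAreaRect(T[:,:2].astype(np.float32)*1000),np.percentile(T[:,2],[5,50,95]) if len(T) else '')
red=(((hsv[...,0]<6)|(hsv[...,0]>172))&(hsv[...,1]>150)); red[240:]=False; C=world(d,c,red); C=C[(C[:,2]>.1)&(C[:,2]<.118)]; print('collar along s',np.percentile((C[:,:2]-p[:2])@[np.cos(h),np.sin(h)],[1,50,99])*1e3)
print('fin along s / lat',((T[:,:2]-p[:2])@[np.cos(h),np.sin(h)]).max()*1e3,((T[:,:2]-p[:2])@[-np.sin(h),np.cos(h)]).mean()*1e3,'heading deg',np.degrees(h))
a,b=pix(c,[p[0],p[1],.13]); b=max(b,100); cv2.imwrite('pics/w5c.png',cv2.resize(cv2.cvtColor(pw[b-100:b+100,a-100:a+100],cv2.COLOR_RGB2BGR),(600,600),interpolation=2))
print(bot.get_time_s(),bot.get_tool_pos())
E
```

```text
[-2.48  0.53  0.47]
open 0.08724113173152295 [-0.33945419  0.02106304 -0.77933936]
fin top 690 ((570.9501342773438, 260.4579772949219), (11.466928482055664, 25.117124557495117), 18.551856994628906) [0.14775573 0.14981861 0.15106849]
collar along s [14.02354947 19.61364598 24.82677497]
fin along s / lat 13.033559761187865 -1.8636414902641818 heading deg -71.42474335838367
40.8917 [0.55076269 0.32734312 0.2696417 ]
```

View pics/w5c.png

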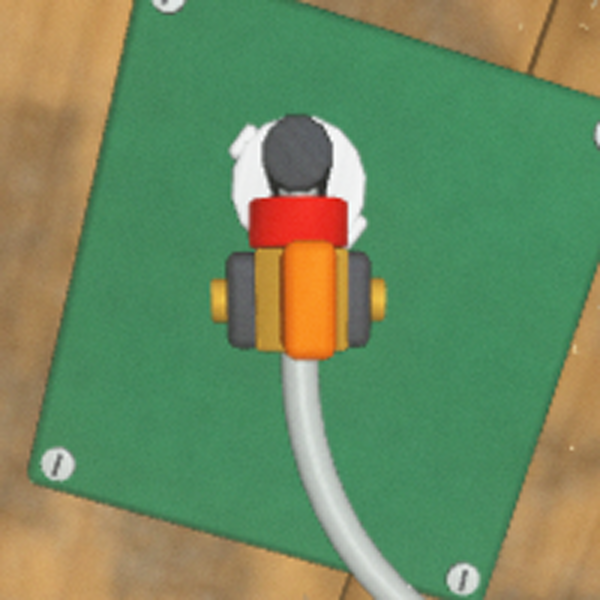

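The carriage hangs upright on the rod. Its sleeve at (310,250) meets the collar at (298,245), with the fitted edges within about 0.5 mm, and the gripper is clear. Handing in.

```bash
python3 - <<'E'
from h import *
bot.pause(.5); print(bot.job_done(),bot.get_time_s())
E
```

```text
the job is handed in; nothing more can be done
the job is handed in; nothing more can be done
```

The orange-finned carriage is threaded on the rod, hanging upright against the red stop collar and released. I handed the job in at about 41 s of robot time; the highest contact force I read was about 4.5 N at the wrist, roughly 18 N at the contacts if your factor of 4 applied to that downward press, and no verdict came back.

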